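# Dust off the die tote and hold it up level

### The arm

A 7-joint arm with a two-finger parallel gripper is mounted at the origin on the work surface. World frame = base frame: x ahead of the robot, y to its left, z up, the work surface at z = 0. Lengths are in m, angles in degrees, forces in N, time in s.
With the tool pointing down it reaches from about 0.425 to 0.875 m from the base axis. Payload 4.7 kg.
Tool frame: the origin (TCP) lies between the finger pads; the fingertips stand 19 mm ahead of it and the grasp point (between the pads) is the TCP; x points along the fingers, z is the direction in which the jaws open and shut, and the axes are right-handed (so a half turn about x gives the same grasp; the last joint's range is limited). The gripper opens to 87 mm and grips with 3 to 60 N. Pads are 19 mm wide; open, the fingers measure 117 mm over their backs; the gripper's body (75 mm by 190 mm) begins 51 mm behind the grasp point.
Start: joints at [69.391, 18.392, -4.016, 83.108, 1.295, 78.541, -3.26], TCP at [0.237, -0.605, 0.242] pointing down, gripper open.
Joint ranges: [-163.93, 163.93], [-17.29, 119.83], [-79.2, 71.16], [3.27, 140.29], [-89.18, 269.18], [5.43, 117.66], [-154.24, 154.24]. Speed limits (degrees/s): [147.25, 147.25, 180, 180, 180, 180, 180].

### API

Orientations are given as [roll, pitch, yaw] about the fixed x, y, z axes, in that order (R = Rz(yaw) Ry(pitch) Rx(roll)).
In Python, from cell import monitor, read_camera, camera_model, env, regions_of gives the robot as it stands. The module is installed in compiled form; this text tells all that it offers.
- The arm moves only by the tool step_arm, never from a script. Its argument "deltas" is a list of rows, each a list of 5 numbers: the gripper's target within -1 to 1 (fully open at 1, half-way at 0, shut at -1), then the shift along the tool's x, y, z in m, then the turn about the tool's x in degrees. A call has 1 to 12 rows; each row is the pose to reach, as a shift and turn from the pose commanded when the call began, along the tool's axes at that moment; what a row does not reach only later rows make up. A row lasts 1/8 s, in which the tool goes at most 62.5 mm and 10.7 degrees, less where a joint would pass 70% of its speed; a pose out of reach is approached as far as the arm can. A call with a gripper value outside its range is refused whole. The fingers move at their own pace and stop on an object; "newtons" is the grip in N (left out, the last holds). Time passes only in rows, so rows that repeat a pose let the fingers close. It gives the time, the measured TCP pose, the force and the opening at its end, in the units of the state.
- monitor.get_obs(): the state, without advancing time (a new reading comes with each control period).
- read_camera(name): name is "scene" or "side" or "wrist"; returns (picture, depth): 400x640x3 uint8, red, green, blue; 400x640 float32, m along the optical axis (not along the pixel's ray), 0 where there is no reading.
- camera_model(name): a dict with "fx", "fy", "cx", "cy" (pixels), "xyz" and "attitude" of the camera in the world. Camera axes: x right, y down, z forward; pixel columns grow to the right and rows downward; lengths in m; the calibration is good to about 2 mm. A picture is of the moment at which its call begins: read the wrist's pose just before it. camera_model takes no time and is no camera call; for the wrist camera it gives the pose at the moment of the call.
- env.sign_off(): hands the job in, once; it reports no verdict.
Trained networks look in the newest picture that a camera, given by its name, has taken for a name from the list of things; names that differ only in an ending like _2 or _b are one class to them, and where a whole thing is asked for, a point or a joint stands for the part that bears it (a point fixed in the world has none). Each returns a list of dicts, best first, with "p" (0 to 1); they miss things now and then, are a little off and sometimes report something else, mostly with a low value. They report only what shows in the picture. A call takes as long as a camera call.
- regions_of(camera, thing): "pixels" (400x640 bool, what is visible of it) and "pixel" ([column, row] in pixels, amid what is visible of it).
The state is a dict: "time_s": time; "qpos": joint angles; "joint_velocities": joint speeds; "effort": joint torques, N m; "tool_pos": TCP position; "tool_rot": TCP orientation; "force": force on the tool from outside, world axes, zero at the start; "wrist_torque": the same for the moment, N m; "grip_width": finger opening in m.
Only numpy, scipy, OpenCV 4.12 (cv2) and the standard library are available. Lean on these libraries where they do the work, as an engineer would, in place of code of your own. Each camera call takes 0.05 s, during which the arm holds its last target. There are 200 camera calls.

### The job

Blow the dust off the setting dies: press the nozzle cap of the bracketed air-duster can right down and let it come up again, while the wooden tote tray still stands in its steel cradle in front of the nozzle. Then take the tote by its carrying bar, lift it until it is at least 10 cm clear of the cradle, and finish while holding it there in the fingers, above the cradle, level and still, with all three brass dies still standing in it. Leave everything else on the bench where it is.

Things in the scene. Friction and masses are not known exactly. Their poses are not given: they have to be found in the camera images.
- nozzle_top (a point): centre of the flat round top of the sprung white nozzle cap on the air-duster can. The cap is 30 mm across and 16 mm tall, sits on top of a plain aluminium can 52 mm across held upright in a fixed steel bench bracket; its top is 169 mm above the bench. A thin white nub on the cap points towards the tote tray. Press it straight down; z axis up
- nozzle (a joint): how far the nozzle cap is pressed, in m: 0 up, 0.006 fully down. Its spring takes about 5 N fully down and lifts the cap again when let go
- duster: the can with its bracket (bracket foot 90 x 90 mm), fixed to the bench; origin under the can's axis on the bench, z up; the nub points along its -y
- cradle: fixed dark steel block, 210 (x) x 150 (y) mm, 35 mm high, on which the tote tray stands, with low lips that rise 8 mm more and stand about 3 mm off the tray's four sides; origin at the centre of its underside on the bench, z up
- tote: wooden tote tray, open, 180 (x) x 120 (y) mm, walls 24 mm high, floor 6 mm thick, with an upright board at each x end that carries a carrying bar over the middle; 104 mm tall overall, about 0.3 to 0.5 kg plus its dies. Origin at the centre of its underside, z up. Stands in the cradle with its axes along the cradle's, its underside 35 mm above the bench
- tote_grip (a point): centre of the tote's carrying bar, 94 mm above the tote's underside. The bar is of dark wood, runs along the tote's x, 148 mm long, 16 mm wide (y), 20 mm tall (z), free on all sides between the end boards; axes as the tote's
- die_a: one of three equal brass setting dies standing loose in the tote tray, 22 mm across, 36 mm tall, 60 g; origin at the centre of its foot, z up
- die_b: one of three equal brass setting dies standing loose in the tote tray, 22 mm across, 36 mm tall, 60 g; origin at the centre of its foot, z up
- die_c: one of three equal brass setting dies standing loose in the tote tray, 22 mm across, 36 mm tall, 60 g; origin at the centre of its foot, z up
- jar: Loose bystander to leave alone: closed glass jar with steel lid, 64 mm across, 75 mm tall, stands near the can; origin at the middle of its underside
- puck: Loose bystander to leave alone: amber wax-coloured puck, 42 mm across, 20 mm tall, lies near the can; origin at the middle of its underside
- awl: Loose bystander to leave alone: awl with wooden handle, 170 mm long, lying near the cradle; origin under its middle, x along it towards the tip
- mug: Loose bystander to leave alone: white mug, 78 mm across without its handle, 90 mm tall, at one side of the bench; origin at the middle of its underside
- glue: Loose bystander to leave alone: white plastic bottle with a black screw cap, 60 mm across, 150 mm tall, at the other side of the bench (no bracket, nothing to press); origin at the middle of its underside
- burnisher: Loose bystander to leave alone: turned pale-wood edge burnisher standing on its foot near the can, 38 mm across, 58 mm tall; origin at the middle of its underside

How it is judged (in metres and radians):
On the way, in this order (a step that is already met when the one before it is completed fails the run):
1. the nozzle cap is pressed right down while the tote stands in its cradle (value of joint nozzle above 0.0045 m and z of tote in the frame of cradle below 0.04 m and horizontal distance between tote and cradle below 0.01 m), for 0.1 s.
2. the cap is let up again while the tote stands in its cradle (value of joint nozzle below 0.0015 m and z of tote in the frame of cradle below 0.04 m and horizontal distance between tote and cradle below 0.01 m), for 0.1 s.
At the end, for the whole second after the job is handed in: The fingers hold the tote: its underside is at least 95 mm above the cradle's top face, within 60 mm sideways of the cradle's centre, tilted less than 0.10 rad, slower than 20 mm/s and 0.1 rad/s, touching no cradle; the three dies stand in it (tilt under 0.2 rad); the nozzle cap is up (z of tote in the frame of cradle above 0.13 m and horizontal distance between tote and cradle below 0.06 m and angle between tote's own z axis and vertical below 0.1 rad and linear speed of tote below 0.02 m/s and angular speed of tote below 0.1 rad/s and contact force between tote and the fingers above 1 N and contact force between tote and cradle below 0.1 N and value of joint nozzle below 0.0015 m and angle between each of die_a, die_b, die_c's own z axis and vertical below 0.2 rad and z of die_a in the frame of tote between 0 and 0.015 m and horizontal distance between each of die_a, die_b, die_c and tote below 0.11 m and z of die_b in the frame of tote between 0 and 0.015 m and z of die_c in the frame of tote between 0 and 0.015 m); the arm keeps its last pose, push and grip.
It fails at once if the tote is tipped by more than 0.35 rad (angle between tote's own z axis and vertical above 0.35 rad).
It fails at once if a bystander is moved by more than 30 mm or knocked over (distance of any of jar, puck, awl, mug, glue, burnisher from where it was at the start of the episode above 0.03 m or angle between any of jar, mug, glue, burnisher's own z axis and vertical above 0.5 rad).
It also fails if it takes over 51 s, if anything falls off the work surface, if the arm or the gripper's body presses on something with over 40 N, if the wrist force passes 120 N, or if a joint passes its speed limit or range.

## Working session

There is one attempt and no reset: what is moved stays moved. The work goes in short steps, Python scripts to look and compute and a tool call to move; the robot and the scene stay as the last step left them, time stands still between calls to the robot, and variables do not carry over. Pictures are saved under pics/ and viewed, about 8 in all and at most 12, crops included, and the job is handed in when it is done.

Besides the shell and the picture viewer there is one more tool, called after "Request:" as name(argument=value, ...), one argument or row to a line, values as JSON. step_arm: Moves the arm, as the interface text tells. Its arguments: {"type":"object","properties":{"deltas":{"type":"array"},"newtons":{"type":"number"}},"required":["deltas"]}

```bash
mkdir -p pics; cat > h.py <<'E'
import numpy as np, cv2
from scipy.spatial.transform import Rotation as R
from cell import monitor, read_camera, camera_model, env, regions_of
def cloud(name, d):
    m=camera_model(name); a=np.array(m["attitude"],float)
    Rm=a if a.shape==(3,3) else R.from_euler('xyz',a,degrees=True).as_matrix()
    v,u=np.mgrid[0:400,0:640]
    P=np.stack([(u-m["cx"])/m["fx"]*d,(v-m["cy"])/m["fy"]*d,d],-1)
    return P@Rm.T+np.array(m["xyz"])
E
python3 - <<'E'
from h import *
o=monitor.get_obs(); print({k:np.round(v,3) for k,v in o.items()})
ims=[]
for c in ("scene","side"):
    print(c,camera_model(c))
    im,d=read_camera(c); P=cloud(c,d); ims.append(im)
    for t in ("nozzle_top","nozzle","tote","tote_grip","cradle","duster","jar","puck","awl","mug","glue","burnisher","die_a"):
        for r in regions_of(c,t)[:3 if t=="die_a" else 1]:
            m=r["pixels"]&(d>0); q=P[m]
            if len(q): print(c,t,round(r["p"],2),np.round(r["pixel"]),m.sum(),np.round(np.median(q,0),3),np.round(np.percentile(q,2,axis=0),3),np.round(np.percentile(q,98,axis=0),3))
    cv2.imwrite(f"pics/{c}0.png",im[:,:,::-1])
E
```

```text
{'time_s': np.float64(0.0), 'qpos': array([69.39 , 18.44 , -4.016, 83.176,  1.295, 78.541, -3.261]), 'joint_velocities': array([ 0.147,  0.001,  0.01 , -0.048,  0.03 , -0.093, -0.015]), 'effort': array([ 0.0000e+00, -4.9129e+01, -4.0400e-01, -3.1253e+01, -6.4000e-02,
        4.4000e-02,  0.0000e+00]), 'tool_pos': array([ 0.237, -0.605,  0.24 ]), 'tool_rot': array([-176.895,   89.889,  114.524]), 'force': array([0.664, 0.121, 0.214]), 'wrist_torque': array([ 0.062,  0.008, -0.058]), 'grip_width': np.float64(0.087)}
scene {'fx': 446.19603061294913, 'fy': 446.19603061294913, 'cx': 323.6011100970977, 'cy': 205.26943847881117, 'xyz': array([ 1.54405194, -0.14877713,  0.95353172]), 'attitude': array([-129.96918923,   -0.74619668,   81.61454726])}
scene nozzle_top 0.66 [400. 192.] 77 [0.586 0.222 0.168] [0.57  0.201 0.159] [0.595 0.236 0.173]
scene nozzle 0.42 [403. 192.] 74 [0.587 0.225 0.168] [0.572 0.211 0.157] [0.595 0.238 0.173]
scene tote 0.64 [319. 240.] 2317 [ 0.653 -0.02   0.059] [ 0.549 -0.077  0.039] [0.727 0.047 0.142]
scene tote_grip 0.94 [319. 237.] 2367 [ 0.652 -0.02   0.059]
[... 1588 characters left out ...]
 0.   ] [0.695 0.251 0.021]
side awl 0.73 [340. 201.] 140 [ 0.583 -0.142  0.021] [ 0.558 -0.154  0.007] [ 0.628 -0.135  0.025]
side mug 0.39 [294. 199.] 2214 [ 0.637 -0.007  0.057] [ 0.539 -0.072  0.038] [0.718 0.053 0.138]
side glue 0.78 [434. 173.] 740 [ 0.415 -0.423  0.07 ] [ 0.394 -0.452  0.001] [ 0.448 -0.411  0.148]
side burnisher 0.68 [277. 272.] 309 [0.476 0.205 0.033] [0.468 0.186 0.004] [0.494 0.216 0.057]
side die_a 0.6 [307. 200.] 82 [ 0.612 -0.043  0.06 ] [ 0.607 -0.054  0.043] [ 0.624 -0.036  0.076]
side die_a 0.53 [280. 203.] 88 [0.661 0.025 0.059] [0.655 0.013 0.042] [0.677 0.034 0.076]
side die_a 0.47 [305. 212.] 55 [0.573 0.016 0.063] [0.57  0.008 0.051] [0.582 0.021 0.076]
```

```bash
python3 - <<'E'
from h import *
print(np.round(R.from_euler('xyz',monitor.get_obs()["tool_rot"],degrees=True).as_matrix(),3))
ims=[]
for c in ("scene","side"):
    im,d=read_camera(c); P=cloud(c,d); ims.append(im)
    x,y,z=np.moveaxis(P,-1,0)
    cap=(d>0)&(z>.163)&(z<.175)&(abs(x-.58)<.04)&(abs(y-.22)<.05); q=P[cap]
    print(c,"cap",len(q),q.mean(0).round(4),q.min(0).round(3),q.max(0).round(3), cv2.minEnclosingCircle(q[:,:2].astype(np.float32)))
    bar=(d>0)&(z>.130)&(z<.15)&(abs(x-.635)<.13)&(abs(y)<.08); q=P[bar]
    print("bar",len(q),q.mean(0).round(4),np.percentile(q,[2,98],axis=0).round(3), cv2.minAreaRect(q[:,:2].astype(np.float32)))
cv2.imwrite("pics/a.png",np.vstack([cv2.resize(i[120:320,110:510],(800,400))[:300] if k==0 else cv2.resize(i[140:320,140:460],(800,450))[:300] for k,i in enumerate(ims)])[:,:,::-1])
E
```

```text
[[-0.     0.931  0.365]
 [-0.     0.365 -0.931]
 [-1.    -0.     0.   ]]
scene cap 79 [0.5831 0.2224 0.1689] [0.566 0.194 0.163] [0.595 0.24  0.174] ((0.5818285942077637, 0.2167622298002243), 0.023028520867228508)
bar 396 [ 0.6412 -0.0147  0.1386] [[ 0.553 -0.045  0.13 ]
 [ 0.719  0.016  0.143]] ((0.6344912648200989, -0.014460772275924683), (0.17206308245658875, 0.05031625181436539), 7.34796142578125)
side cap 102 [0.5747 0.2283 0.1668] [0.562 0.194 0.163] [0.59  0.244 0.169] ((0.5785073041915894, 0.21946942806243896), 0.025575483217835426)
bar 332 [ 0.6263 -0.0107  0.1357] [[ 0.547 -0.041  0.13 ]
 [ 0.712  0.019  0.139]] ((0.6315826177597046, -0.013540033251047134), (0.16942134499549866, 0.05140981450676918), 8.035306930541992)
```

View pics/a.png

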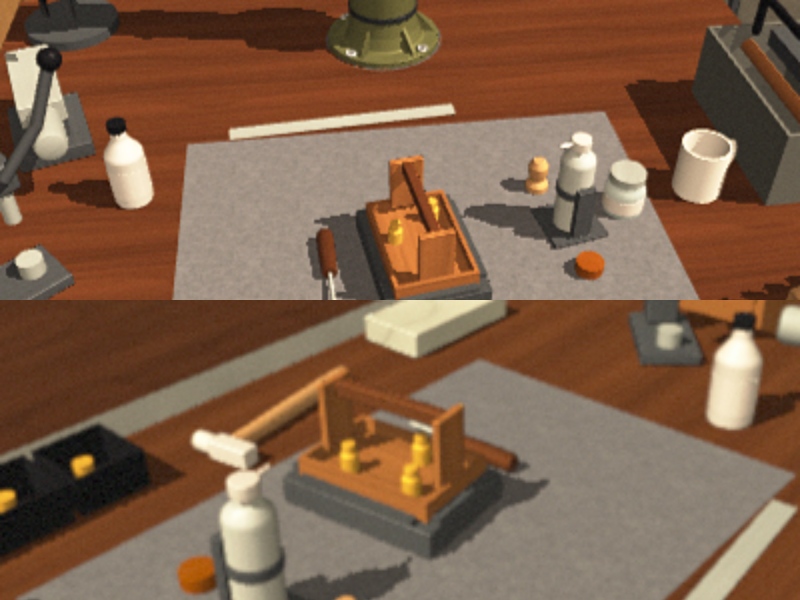

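Request:
step_arm(
  deltas=[
    [-1, -0.005, 0.03, -0.03, 2],
    [-1, -0.01, 0.06, -0.063, 4],
    [-1, -0.01, 0.1, -0.104, 6],
    [-1, -0.01, 0.14, -0.146, 8],
    [-1, -0.01, 0.18, -0.188, 10],
    [-1, -0.01, 0.22, -0.23, 12],
    [-1, -0.01, 0.26, -0.271, 14],
    [-1, -0.01, 0.3, -0.313, 14],
    [-1, -0.01, 0.34, -0.355, 14],
    [-1, -0.01, 0.38, -0.397, 14],
    [-1, -0.01, 0.42, -0.438, 14],
    [-1, -0.01, 0.46, -0.48, 14],
  ],
)

```text
time_s: 3.0
tool_pos: [0.4908, 0.0113, 0.252]
tool_rot: [47.5, 89.9, -35.1]
force: [1.6, -0.2, -0.6]
grip_width: 0.0003
```

```bash
cat > look.py <<'E'
from h import *
import sys
o=monitor.get_obs(); print({k:np.round(o[k],4) for k in ("time_s","tool_pos","tool_rot","force","grip_width","qpos")})
M=R.from_euler('xyz',o["tool_rot"],degrees=True).as_matrix(); print("yaw of tool z",np.degrees(np.arctan2(M[1,2],M[0,2])))
im,d=read_camera("wrist"); P=cloud("wrist",d); np.savez("w.npz",im=im,d=d,P=P)
x,y,z=np.moveaxis(P,-1,0)
cap=(d>0)&(z>.162)&(z<.175)&(abs(x-.58)<.04)&(abs(y-.22)<.05); q=P[cap]
if len(q)>5: print("cap",len(q),np.median(q,0).round(4),np.percentile(q,[3,97],axis=0).round(4))
bar=(d>0)&(z>.125)&(z<.15)&(abs(x-.633)<.13)&(abs(y+.014)<.06); q=P[bar]
if len(q)>5: print("bar",len(q),np.median(q,0).round(4), cv2.minAreaRect(q[:,:2].astype(np.float32)))
cv2.imwrite(f"pics/{sys.argv[1]}.png",im[:,:,::-1])
E
python3 look.py w1
```

```text
{'time_s': np.float64(3.0), 'tool_pos': array([0.4908, 0.0113, 0.252 ]), 'tool_rot': array([ 47.4908,  89.9055, -35.1171]), 'force': array([ 1.5524, -0.1687, -0.6088]), 'grip_width': np.float64(0.0003), 'qpos': array([ 3.531580e+01, -5.400000e-03, -3.935950e+01,  1.030284e+02,
        5.770000e-02,  7.690250e+01, -8.666470e+01])}
yaw of tool z -82.60794710049441
cap 1459 [0.5828 0.2254 0.1686] [[0.5678 0.205  0.1627]
 [0.5926 0.2333 0.1725]]
bar 3818 [ 0.594  -0.0067  0.1394] ((0.600740909576416, -0.007902294397354126), (0.09165232628583908, 0.04987745359539986), 7.9654927253723145)
```

```bash
python3 - <<'E'
from h import *
w=np.load("w.npz"); P=w["P"]; z=P[...,2]
for r in regions_of("wrist","nozzle_top")[:2]:
    q=P[r["pixels"]]; print(r["p"],r["pixel"],np.percentile(q,[3,50,97],axis=0).round(4))
x,y=P[...,0],P[...,1]
m=(abs(x-.58)<.04)&(abs(y-.22)<.05)&(z>.165)&(z<.174)
# opening removes the thin nub
m=cv2.morphologyEx(m.astype(np.uint8),cv2.MORPH_OPEN,np.ones((17,17),np.uint8))>0
q=P[m]; print(m.sum(), q.mean(0), cv2.minEnclosingCircle(q[:,:2].astype(np.float32)))
b=(z>.135)&(z<.147)&(abs(x-.633)<.07)&(abs(y+.014)<.05); q=P[b]; print(cv2.minAreaRect(q[:,:2].astype(np.float32)),q.mean(0))
E
```

```text
0.81 [15.3, 39.8] [[0.5677 0.2051 0.1581]
 [0.5822 0.2256 0.1677]
 [0.5932 0.2334 0.1725]]
837 [0.58052159 0.22751266 0.17046022] ((0.5798296928405762, 0.23319339752197266), 0.014035547152161598)
((0.6032535433769226, -0.015834331512451172), (0.08233793079853058, 0.039708200842142105), 2.9570019245147705) [ 0.60295429 -0.00804782  0.139395  ]
```

View pics/w1.png

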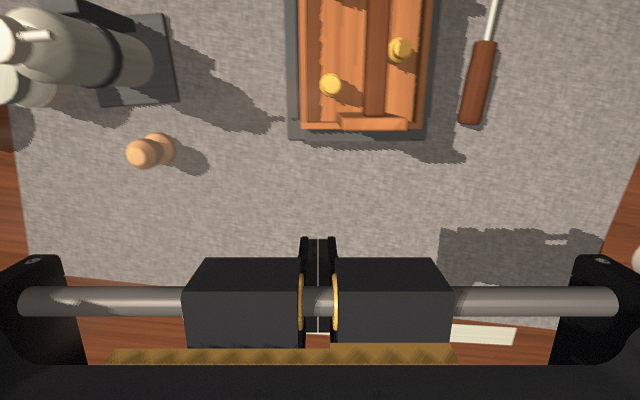

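Request:
step_arm(
  deltas=[
    [-1, 0, 0.006, -0.04, 0],
    [-1, 0, 0.012, -0.085, 0],
    [-1, 0, 0.018, -0.13, 0],
    [-1, 0, 0.024, -0.175, 0],
    [-1, 0, 0.028, -0.212, 0],
    [-1, 0, 0.028, -0.212, 0],
    [-1, 0, 0.028, -0.212, 0],
  ],
)

```text
time_s: 3.98
tool_pos: [0.4909, 0.2223, 0.2513]
tool_rot: [-16.1, 89.9, -98.8]
force: [-0.4, 0.0, 0.1]
grip_width: 0.0003
```

```bash
python3 look.py w2; python3 - <<'E'
from h import *
w=np.load("w.npz"); P=w["P"]; x,y,z=np.moveaxis(P,-1,0)
m=(abs(x-.58)<.04)&(abs(y-.22)<.05)&(z>.164)&(z<.176)
m=cv2.morphologyEx(m.astype(np.uint8),cv2.MORPH_OPEN,cv2.getStructuringElement(cv2.MORPH_ELLIPSE,(21,21)))>0
q=P[m]; print(m.sum(), q.mean(0), np.percentile(q,[2,98],axis=0),cv2.minEnclosingCircle(q[:,:2].astype(np.float32)))
E
```

```text
{'time_s': np.float64(3.975), 'tool_pos': array([0.4909, 0.2223, 0.2513]), 'tool_rot': array([-16.1201,  89.9317, -98.7558]), 'force': array([-0.4461,  0.0183,  0.0624]), 'grip_width': np.float64(0.0003), 'qpos': array([  19.4392,    8.9709,  -50.9797,   96.7136,    7.175 ,   77.7483,
       -115.3663])}
yaw of tool z -82.6356552698445
cap 1996 [0.5828 0.2245 0.1691] [[0.5686 0.1969 0.1639]
 [0.5934 0.2387 0.1706]]
bar 1384 [ 0.5656 -0.0135  0.1331] ((0.5830631852149963, -0.004908958449959755), (0.06811470538377762, 0.02505272813141346), 13.042665481567383)
1330 [0.58281032 0.22494052 0.16925525] [[0.57062346 0.21284688 0.16772782]
 [0.59321439 0.23857481 0.17073083]] ((0.5817700028419495, 0.2258729487657547), 0.014684111811220646)
```

View pics/w2.png

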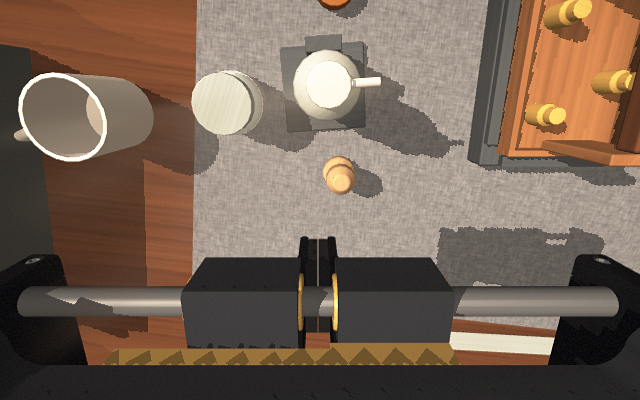

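Request:
step_arm(
  deltas=[
    [-1, 0, 0.03, 0.003, 0],
    [-1, 0, 0.06, 0.006, 0],
    [-1, 0, 0.091, 0.0085, 0],
    [-1, 0.02, 0.091, 0.0085, 0],
    [-1, 0.045, 0.091, 0.0085, 0],
    [-1, 0.055, 0.091, 0.0085, 0],
    [-1, 0.055, 0.091, 0.0085, 0],
    [-1, 0.06, 0.091, 0.0085, 0],
    [-1, 0.064, 0.091, 0.0085, 0],
    [-1, 0.067, 0.091, 0.0085, 0],
    [-1, 0.067, 0.091, 0.0085, 0],
  ],
)

```text
time_s: 5.4
tool_pos: [0.5823, 0.227, 0.185]
tool_rot: [87.8, 89.9, 5.2]
force: [0.7, -1.0, 2.7]
grip_width: 0.0004
```

Request:
step_arm(
  deltas=[
    [-1, 0.002, 0, 0, 0],
    [-1, 0.003, 0, 0, 0],
    [-1, 0.004, 0, 0, 0],
    [-1, 0.004, 0, 0, 0],
  ],
)

```text
time_s: 5.9
tool_pos: [0.5824, 0.227, 0.1823]
tool_rot: [70.0, 89.9, -12.6]
force: [-1.6, -2.1, 11.5]
grip_width: 0.0004
```

Request:
step_arm(
  deltas=[
    [-1, 0.001, 0, 0, 0],
    [-1, 0.001, 0, 0, 0],
    [-1, 0.001, 0, 0, 0],
  ],
)

```text
time_s: 6.28
tool_pos: [0.5824, 0.227, 0.1821]
tool_rot: [66.4, 89.9, -16.2]
force: [-3.3, -2.7, 14.4]
grip_width: 0.0005
```

Request:
step_arm(
  deltas=[
    [-1, -0.005, 0, 0, 0],
    [-1, -0.02, 0, 0, 0],
    [-1, -0.045, 0, 0, 0],
    [-1, -0.07, 0, 0, 0],
    [-1, -0.07, 0, 0, 0],
    [-1, -0.07, 0, 0, 0],
  ],
)

```text
time_s: 7.02
tool_pos: [0.5816, 0.2266, 0.2486]
tool_rot: [-73.4, 89.9, -156.0]
force: [-0.0, -0.9, 0.1]
grip_width: 0.0002
```

```bash
python3 look.py w3; python3 - <<'E'
from h import *
im,d=read_camera("side"); P=cloud("side",d); x,y,z=np.moveaxis(P,-1,0)
m=(abs(x-.58)<.025)&(abs(y-.226)<.025)&(z>.155)&(z<.18)
print("cap z max (side; was .169)",np.percentile(z[m],[90,98,100]))
E
```

```text
{'time_s': np.float64(7.025), 'tool_pos': array([0.5816, 0.2266, 0.2486]), 'tool_rot': array([ -73.4197,   89.9108, -155.9993]), 'force': array([-0.0265, -0.8794,  0.1449]), 'grip_width': np.float64(0.0002), 'qpos': array([  13.973 ,   21.5582,  -48.6033,   85.0926,   16.204 ,   80.7337,
       -117.8455])}
yaw of tool z -82.57958721177936
cap 1508 [0.5837 0.2252 0.1687] [[0.5689 0.1979 0.1633]
 [0.5944 0.2394 0.17  ]]
bar 5155 [ 0.6272 -0.0095  0.1362] ((0.6313464641571045, 0.0008983388543128967), (0.1721181571483612, 0.05025341734290123), 18.715524673461914)
cap z max (side; was .169) [0.16835972 0.16895187 0.16959384]
```

Request:
step_arm(
  deltas=[
    [-1, 0, -0.014, 0.04, 0],
    [1, 0, -0.028, 0.085, 0],
    [1, 0, -0.042, 0.13, 0],
    [1, 0, -0.056, 0.18, 0],
    [1, 0, -0.071, 0.225, 0],
    [1, 0, -0.071, 0.233, 0],
    [1, 0, -0.071, 0.233, 0],
    [1, 0, -0.071, 0.233, 0],
  ],
)

```text
time_s: 8.12
tool_pos: [0.5417, -0.0112, 0.2493]
tool_rot: [-171.2, 89.9, 106.4]
force: [0.2, -0.8, -0.2]
grip_width: 0.0625
```

```bash
python3 look.py w4; python3 - <<'E'
from h import *
w=np.load("w.npz"); P=w["P"]; x,y,z=np.moveaxis(P,-1,0)
c=np.array([.633,-.0145]); a=np.radians(7.7)
for it in range(3):
    u=(x-c[0])*np.cos(a)+(y-c[1])*np.sin(a); v=-(x-c[0])*np.sin(a)+(y-c[1])*np.cos(a)
    m=(w["d"]>0)&(z>.132)&(z<.146)&(abs(u)<.06)&(abs(v)<.02)
    r=cv2.minAreaRect(P[m][:,:2].astype(np.float32))
    vx,vy,x0,y0=cv2.fitLine(P[m][:,:2].astype(np.float32),cv2.DIST_HUBER,0,.01,.01).ravel()
    a=np.arctan(vy/vx); c[1]=y0+(c[0]-x0)*np.tan(a)
    print(m.sum(),r,np.degrees(a),c,np.median(z[m]))
u=(x-c[0])*np.cos(a)+(y-c[1])*np.sin(a); v=-(x-c[0])*np.sin(a)+(y-c[1])*np.cos(a)
b=(z>.125)&(z<.15)&(abs(v)<.035)&(abs(u)<.11)
print("boards u",np.percentile(u[b],[.5,99.5]), "bar v",np.percentile(v[m],[2,50,98]))
# board-only points (off the bar)
k=b&(abs(v)>.015); print(np.percentile(u[k&(u<0)],[2,98]) , np.percentile(u[k&(u>0)],[2,98]) if (k&(u>0)).any() else 0)
E
```

```text
{'time_s': np.float64(8.125), 'tool_pos': array([ 0.5417, -0.0112,  0.2493]), 'tool_rot': array([-171.2018,   89.9361,  106.3875]), 'force': array([ 0.1523, -0.7843, -0.221 ]), 'grip_width': np.float64(0.0625), 'qpos': array([ 39.2675,   8.4231, -44.525 ,  96.6681,   5.9778,  77.3849,
       -88.669 ])}
yaw of tool z -82.41074123302266
cap 243 [0.5863 0.1998 0.165 ] [[0.5826 0.1929 0.1624]
 [0.5897 0.2082 0.1665]]
bar 4885 [ 0.6185 -0.0155  0.1391] ((0.6214808225631714, -0.016150593757629395), (0.1369193196296692, 0.04947131499648094), 7.460420608520508)
3684 ((0.6303106546401978, -0.015244672074913979), (0.11450807005167007, 0.016128214076161385), 7.426761627197266) 7.4420276 [ 0.633      -0.01463826] 0.1391025913016344
3684 ((0.6303106546401978, -0.015244672074913979), (0.11450807005167007, 0.016128214076161385), 7.426761627197266) 7.4420276 [ 0.633      -0.01463826] 0.1391025913016344
3684 ((0.6303106546401978, -0.015244672074913979), (0.11450807005167007, 0.016128214076161385), 7.426761627197266) 7.4420276 [ 0.633      -0.01463826] 0.1391025913016344
boards u [-0.0797891   0.05407711] bar v [-7.83408669e-03  1.24899239e-05  7.60755885e-03]
[-0.0797501 -0.0706138] 0
```

View pics/w4.png

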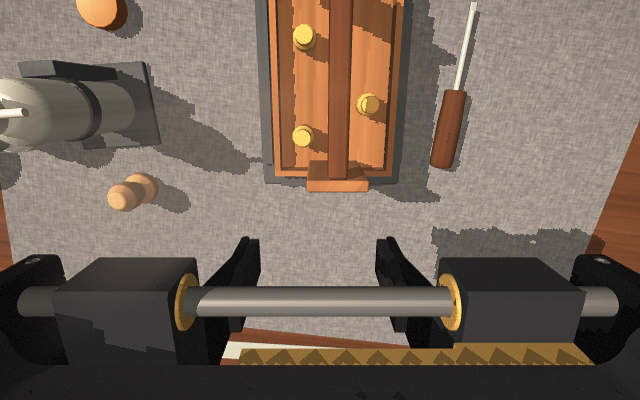

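Request:
step_arm(
  deltas=[
    [1, 0, 0.045, 0.008, 0],
    [1, 0, 0.086, 0.0154, 0],
    [1, 0, 0.086, 0.0154, 0],
    [1, 0.04, 0.086, 0.0154, 0],
    [1, 0.08, 0.086, 0.0154, 0],
    [1, 0.105, 0.086, 0.0154, 0],
    [1, 0.12, 0.086, 0.0154, 0],
    [1, 0.12, 0.086, 0.0154, 0],
  ],
)

```text
time_s: 9.18
tool_pos: [0.6282, -0.0169, 0.1291]
tool_rot: [-100.2, 89.9, 177.3]
force: [-0.1, -0.8, 0.6]
grip_width: 0.0871
```

Request:
step_arm(
  deltas=[
    [0.4, 0, 0, -0.0015, 0],
    [0, 0, 0, -0.0015, 0],
    [-0.3, 0, 0, -0.0015, 0],
    [-0.5, 0, 0, -0.0015, 0],
    [-0.6, 0, 0, -0.0015, 0],
    [-0.7, 0, 0, -0.0015, 0],
    [-0.8, 0, 0, -0.0015, 0],
    [-1, 0, 0, -0.0015, 0],
    [-1, 0, 0, -0.0015, 0],
    [-1, 0, 0, -0.0015, 0],
    [-1, 0, 0, -0.0015, 0],
  ],
  newtons=40,
)

```text
time_s: 10.55
tool_pos: [0.6287, -0.0156, 0.1295]
tool_rot: [-172.3, 90.0, 105.1]
force: [-0.1, 2.3, -0.9]
grip_width: 0.0153
```

Gripped. Lift gently a little first.

Request:
step_arm(
  deltas=[
    [-1, -0.002, 0, 0, 0],
    [-1, -0.005, 0, 0, 0],
    [-1, -0.01, 0, 0, 0],
    [-1, -0.016, 0, 0, 0],
    [-1, -0.022, 0, 0, 0],
    [-1, -0.027, 0, 0, 0],
    [-1, -0.03, 0, 0, 0],
    [-1, -0.03, 0, 0, 0],
    [-1, -0.03, 0, 0, 0],
  ],
  newtons=50,
)

```text
time_s: 11.68
tool_pos: [0.6286, -0.0162, 0.1593]
tool_rot: [-79.2, 90.0, -161.8]
force: [0.5, 0.4, -6.4]
grip_width: 0.0158
```

```bash
cat > chk.py <<'E'
from h import *
import sys
o=monitor.get_obs(); print({k:np.round(o[k],4) for k in ("time_s","tool_pos","force","wrist_torque","grip_width")})
ims=[]
for c in ("scene","side"):
    im,d=read_camera(c); P=cloud(c,d)
    for r in regions_of(c,"tote")[:1]:
        m=cv2.erode(r["pixels"].astype(np.uint8),np.ones((3,3)))>0; q=P[m&(d>0)]
        print(c,r["p"],np.percentile(q,[2,98],axis=0).round(4).tolist())
    for r in regions_of(c,"die_a")[:4]:
        q=P[r["pixels"]&(d>0)]; print(" die",round(r["p"],2),np.median(q,0).round(3),(np.percentile(q[:,2],[3,97])).round(3))
    ims.append(im[120:280,200:420] if c=="scene" else im[90:250,190:410])
cv2.imwrite(f"pics/{sys.argv[1]}.png",np.hstack([cv2.resize(i,(400,291)) for i in ims])[:,:,::-1])
E
python3 chk.py c1
```

```text
{'time_s': np.float64(11.675), 'tool_pos': array([ 0.6286, -0.0162,  0.1593]), 'force': array([ 0.4911,  0.3561, -6.4161]), 'wrist_torque': array([-0.0088,  0.0308, -0.004 ]), 'grip_width': np.float64(0.0158)}
scene 0.81 [[0.5542, -0.0757, 0.0695], [0.7278, 0.0447, 0.1711]]
 die 0.48 [ 0.627 -0.05   0.093] [0.078 0.109]
 die 0.25 [ 0.722 -0.034  0.036] [0.005 0.046]
side 0.64 [[0.5381, -0.0677, 0.0676], [0.7162, 0.0529, 0.1665]]
 die 0.47 [ 0.613 -0.044  0.09 ] [0.075 0.107]
 die 0.45 [0.574 0.014 0.091] [0.078 0.106]
 die 0.3 [0.57  0.233 0.165] [0.154 0.169]
```

View pics/c1.png

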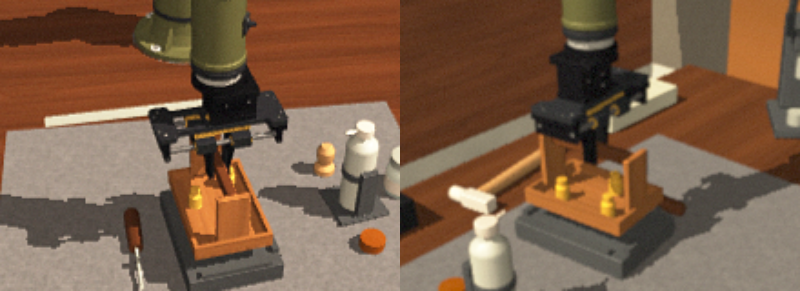

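Request:
step_arm(
  deltas=[
    [-1, -0.003, 0, 0, 0],
    [-1, -0.008, 0, 0, 0],
    [-1, -0.016, 0, 0, 0],
    [-1, -0.026, 0, 0, 0],
    [-1, -0.037, 0, 0, 0],
    [-1, -0.048, 0, 0, 0],
    [-1, -0.059, 0, 0, 0],
    [-1, -0.07, 0, 0, 0],
    [-1, -0.08, 0, 0, 0],
    [-1, -0.087, 0, 0, 0],
    [-1, -0.09, 0, 0, 0],
    [-1, -0.09, 0, 0, 0],
  ],
)

```text
time_s: 13.48
tool_pos: [0.6288, -0.016, 0.2495]
tool_rot: [-38.7, 90.0, -121.2]
force: [-0.5, 0.4, -5.3]
grip_width: 0.0154
```

Request:
step_arm(
  deltas=[
    [-1, 0, 0, 0, 0],
    [-1, 0, 0, 0, 0],
    [-1, 0, 0, 0, 0],
    [-1, 0, 0, 0, 0],
    [-1, 0, 0, 0, 0],
    [-1, 0, 0, 0, 0],
  ],
)

```text
time_s: 14.22
tool_pos: [0.6288, -0.016, 0.2495]
tool_rot: [13.7, 90.0, -68.9]
force: [-1.6, 0.8, -5.9]
grip_width: 0.0155
```

```bash
python3 chk.py c2
```

```text
{'time_s': np.float64(14.225), 'tool_pos': array([ 0.6288, -0.016 ,  0.2495]), 'force': array([-1.5562,  0.8322, -5.9227]), 'wrist_torque': array([-0.0204, -0.0015, -0.0179]), 'grip_width': np.float64(0.0155)}
scene 0.95 [[0.554, -0.0756, 0.16], [0.7283, 0.0451, 0.2613]]
 die 0.61 [ 0.611 -0.042  0.179] [0.161 0.196]
 die 0.26 [0.669 0.237 0.017] [-0.001  0.021]
```

View pics/c2.png

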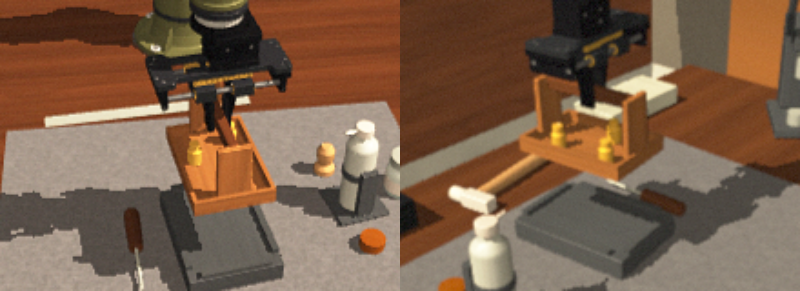

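The tote hangs level above the empty cradle. All three dies stand in it in the right half at (560,130), (605,148) and (613,128), and the bystanders haven't moved.

```bash
python3 -c "
from cell import env
print(env.sign_off())"
```

```text
the job is handed in; nothing more can be done
None
```

I pressed the air-duster cap fully down, let it come up, then lifted the tote by its bar and handed the job in while holding it above the cradle. It took about 14 s of the 51 s allowed; sign-off gives no verdict.

- **Cap press:** the force reached 14 N against a spring of about 5 N, at about 6 mm of travel, so I judged it to be at its stop. The nozzle joint itself can't be read. Afterwards both the wrist and side cameras put the cap top back at about 169 mm.
- **Tote lift:** it rose 120 mm, which puts its underside about 120 mm above the cradle's top face. It is gripped at 50 N with the fingers 15.5 mm apart on the 16 mm bar. The wrist carries about 6 N, and its torque is close to zero.
- **Final view:** the tote looks level and clear of the cradle, with all three dies standing. The bystanders in that crop look unmoved; the mug, glue bottle and most of the jar lay outside it, but the arm stayed clear of them.
- **Checks that disagreed:** in the last check the network did not find the tote in the side camera and confirmed only one die, in the scene camera. I relied on the picture for all three dies. I did not measure tilt or speed directly; the tool position did not change over the last 0.7 s.

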